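# Set the pot slide to the tall index post with the backlash taken out

## Task

Using only the knob of the pot slide, wind the carriage a good centimetre past the taller of the two index posts, then wind it back towards the knob until its pointer is in line with that tall post, so that the brass nut ends up bearing on the lug on the knob's side with no slack left there. Do not push the carriage or its pot by hand; let go of the knob at the end.

Things in the scene. Friction and masses are not known exactly. Their poses are not given: they have to be found in the camera images.
- knob_grip (a point): Point on the vertical axis of the black knob, which sits on the grey gear head at the right end of the pot slide. Its grip is an upright bar 56 long, 14 wide, 38 mm tall, on a round skirt 56 mm across; the point lies 25 mm above the skirt, 13 mm below the bar's top. Its x axis points along the bar, z up; it turns with the knob.
- knob (a joint): Angle of the knob in rad, 0 at the start, growing clockwise seen from above. Range -0.4 to 1.8. Each rad moves the brass nut 42 mm along the slide (a geared, steep screw): clockwise away from the knob, counter-clockwise towards it. About 0.15 N m turns it, and it stays where it is left.
- carriage: Carriage of the slide: wooden plate 76 x 84 mm with a clay pot (53 mm wide, 48 mm tall) fixed on it. Origin: tip of its thin steel pointer, on the robot's side; y points along the slide, away from the knob. It moves only when the brass nut pushes one of its two aluminium lugs and stands still while the nut crosses its 10 mm of play between them.
- nut_centre (a point): Centre of the brass nut, 28 x 16 x 26 mm, on the horizontal screw between the carriage's two lugs. In the carriage's frame its y is -36 mm midway between the lugs (at the start within 2 mm of that), -41 mm when it bears on the lug on the knob's side, -31 mm when it bears on the other.
- tall_post_top (a point): Top of the taller of two thin steel index posts (100 mm tall, 7 mm thick) standing on the slide's bed in a row along it, on the robot's side of the pointer; the other, 55 mm tall, does not count. Either may be nearer the knob. In line: this point has y = 0 in the carriage's frame; at the start y is 11 to 37 mm.

How it is judged:
On the way:
1. the pointer has been wound at least 6 mm past the tall post, away from the knob (y of tall_post_top in the frame of carriage below -0.006 m), for 0.1 s.
At the end, for the whole second after the job is handed in: The carriage's pointer stands within 7 mm, along the slide, of the tall index post; the brass nut bears on the carriage's lug on the knob's side (within 2.5 mm); knob and carriage are at rest (y of tall_post_top in the frame of carriage between -0.007 and 0.007 m and y of nut_centre in the frame of carriage below -0.0385 m and velocity of joint knob between -0.05 and 0.05 rad/s and linear speed of carriage below 0.005 m/s); the robot touches nothing.
It fails at once if the robot pushes the carriage or its pot directly (contact force between any of the arm, the fingers and carriage above 1 N).
It also fails if it takes over 35 s, if anything falls off the work surface, if the arm or the gripper's body presses on something with over 40 N, if the wrist force passes 120 N, or if a joint passes its speed limit or range.

## Robot

A 6-joint arm with a two-finger parallel gripper is mounted at the origin on a cart in front of the work surface, level with it; the furniture and walls round the work are solid. World frame = base frame: x ahead of the robot, y to its left, z up, the work surface at z = 0. Lengths are in m, angles in rad, forces in N, time in s.
With the tool pointing down it reaches from about 0.3 to 0.875 m from the base axis. Payload 6.4 kg.
Tool frame: the origin (TCP) lies between the finger pads; the fingertips stand 19 mm ahead of it and the grasp point (between the pads) is the TCP; z points along the fingers, y is the direction in which the jaws open and shut (so a half turn about z gives the same grasp; the last joint's range is limited). The gripper opens to 85 mm and grips with 20 to 120 N. Pads are 22 mm wide; open, the fingers measure 114 mm over their backs; the gripper's body (76 mm by 85 mm) begins 54 mm behind the grasp point. The pads swing forward as they close: fully open they stand 13 mm farther back than shut.
Start: joints at [1.078, 0.181, 1.607, -0, 1.354, -0.206], TCP at [0.163, 0.552, 0.25] pointing down, gripper open.
Joint ranges: [-2.99, 2.99], [-0.89, 2.07], [0.3, 2.58], [-1.14, 4.28], [0, 2.63], [-3.12, 3.12]. Speed limits (rad/s): [2.57, 2.57, 3.01, 3.14, 3.14, 3.14].

## Interface

Orientations are given as a unit quaternion [x, y, z, w].
In Python, from station import bot, optics, hand_in, finder gives the robot as it stands.
- The arm moves only by the tool send_rows, never from a script. Its argument "plan" is a list of rows, each an object with "turn": the turn, a rotation vector about the tool's x, y, z in degrees, a list of three; "translation": the shift along the tool's x, y, z in mm, a list of three; "gripper": the finger opening in mm, from 0 to 85.4. A call has exactly 5 rows; each row shifts and turns the pose as measured when the row begins, along the tool's axes as they then stand; what a row does not reach is not made up. A row lasts 1/8 s, in which the tool goes at most 62.5 mm and 10.7 degrees, less where a joint would pass 70% of its speed; a pose out of reach is approached as far as the arm can. A call is refused whole if a number of a shift passes 62.5 or a number of a turn 10.7, either way. A call with a gripper value outside its range is refused whole. The fingers move at their own pace and stop on an object; "force" is the grip in N (left out, the last holds). Time passes only in rows, so rows that do not move let the fingers close, or fill a call up. It gives the time, the measured TCP pose, the force and the opening at its end, in the units of the state.
- bot.state(): the state, without advancing time (a new reading comes with each control period).
- optics.snapshot(name): name is "side" or "top"; returns a dict with "frame" (400x640x3 uint8, red, green, blue), "intrinsics" (3x3 intrinsics, pixels), "distortion" ([k1, k2, p1, p2, k3] as OpenCV has them; the pictures are not rectified), "R" (3x3) and "t" (3): a world point X has camera coordinates R X + t. Camera axes: x right, y down, z forward; pixel columns grow to the right and rows downward; lengths in m; the calibration is good to about 2 mm. A picture is of the moment at which its call begins. There is no depth.
- hand_in(): hands the job in, once; it reports no verdict.
Trained networks look in the newest picture that a camera, given by its name, has taken for a name from the list of things; names that differ only in an ending like _2 or _b are one class to them, and where a whole thing is asked for, a point or a joint stands for the part that bears it (a point fixed in the world has none). Each returns a list of dicts, best first, with "score" (0 to 1); they miss things now and then, are a little off and sometimes report something else, mostly with a low value. They report only what shows in the picture. A call takes as long as a camera call.
- finder.search_frame(camera, thing): "rect" ([left, top, right, bottom] in pixels, round what is visible of it).
The state is a dict: "time": time; "qpos": joint angles; "joint_velocities": joint speeds; "tau": joint torques, N m; "ee_pos": TCP position; "tool_rot": TCP orientation; "ft_force": force on the tool from outside, world axes, zero at the start; "wrist_torque": the same for the moment, N m; "gripper_width": finger opening in m.
Only numpy, scipy, OpenCV 4.12 (cv2) and the standard library are available. Lean on these libraries where they do the work, as an engineer would, in place of code of your own. Each camera call takes 0.05 s, during which the arm holds its last target.

## Working session

There is one attempt and no reset: what is moved stays moved. The work goes in short steps, Python scripts to look and compute and a tool call to move; the robot and the scene stay as the last step left them, time stands still between calls to the robot, and variables do not carry over. Pictures are saved under pics/ and viewed, and the job is handed in when it is done.

Besides the shell and the picture viewer there is one more tool, called after "Emit:" as name(argument=value, ...) on one line, values as JSON. send_rows: Moves the arm, as the interface text tells. Its arguments: {"type":"object","properties":{"plan":{"type":"array"},"force":{"type":"number"}},"required":["plan"]}

```bash
ls; mkdir -p pics; cat > h.py <<'E'
import numpy as np,cv2
from station import bot,optics,hand_in,finder
def snap(n,f):
    s=optics.snapshot(n); cv2.imwrite('pics/'+f,s['frame'][:,:,::-1]); return s
E
python3 - <<'E'
from h import *
import pickle
print(bot.state())
for n in('side','top'):
    s=snap(n,n+'0.png'); pickle.dump(s,open(n+'0.pkl','wb')); print(n,s['intrinsics'],s['distortion'],s['R'],s['t'],-s['R'].T@s['t'])
    for t in('knob_grip','carriage','nut_centre','tall_post_top'):
        print(n,t,finder.search_frame(n,t)[:3])
print(bot.state()['time'])
E
```

```text
pics
{'time': 0.0, 'qpos': array([ 1.07770242e+00,  1.81558743e-01,  1.60800601e+00,  3.94054572e-05,
        1.35381946e+00, -2.06351450e-01]), 'joint_velocities': array([-9.29794431e-05,  1.29939627e-04, -5.20504711e-04, -9.08165066e-04,
        1.13312100e-03, -1.02050454e-03]), 'tau': array([-2.09572725e-03, -4.44862962e+01, -3.51339233e+01, -5.57696094e-04,
        9.28847061e-03,  4.38511393e-05]), 'ee_pos': array([0.16237393, 0.55105178, 0.24937515]), 'tool_rot': array([ 1.42884715e-01,  9.89738933e-01, -8.34962740e-04, -3.24999240e-04]), 'ft_force': array([0.78126639, 0.26737151, 0.23693339]), 'wrist_torque': array([-0.06527853,  0.01490424,  0.02251344]), 'gripper_width': 0.08529756981699053}
side [[447.31674208   0.         317.82496521]
 [  0.         447.31674208 203.61487597]
 [  0.           0.           1.        ]] [-0.06347614  0.          0.          0.          0.        ] [[ 0.99727257 -0.07371356  0.0037061 ]
 [-0.02872042 -0.43383548 -0.90053424]
 [ 0.06798943  0.89797165 -0.4347693 ]] [-0.52064115  0.12393657  0.80424494] [ 0.46810049 -0.70679939  0.46319969]
s
[... 259 characters left out ...]
63.9, 237.0], 'score': 0.52}, {'rect': [282.1, 224.8, 311.7, 262.0], 'score': 0.37}]
top [[397.11666469   0.         320.58344985]
 [  0.         397.11666469 196.89943505]
 [  0.           0.           1.        ]] [-0.10247454  0.          0.          0.          0.        ] [[ 0.02628952 -0.99912752 -0.03245093]
 [-0.99131243 -0.02187142 -0.12969696]
 [ 0.12887405  0.03557868 -0.99102252]] [0.0481282  0.54250204 0.89284571] [0.42145911 0.02818523 0.95675288]
top knob_grip [{'rect': [374.9, 214.1, 398.5, 235.8], 'score': 0.82}]
top carriage [{'rect': [316.6, 182.0, 356.1, 240.9], 'score': 0.58}]
top nut_centre [{'rect': [333.2, 220.8, 341.4, 230.8], 'score': 0.59}]
top tall_post_top []
0.5
```

```bash
python3 - <<'E'
import cv2
a=cv2.imread('pics/side0.png');b=cv2.imread('pics/top0.png')
cv2.imwrite('pics/s1.png',cv2.resize(a[160:290,220:400],None,fx=4.4,fy=4.4,interpolation=2))
cv2.imwrite('pics/t1.png',cv2.resize(b[150:270,270:430],None,fx=5,fy=5,interpolation=2))
E
```

```text
(no output)
```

View pics/s1.png

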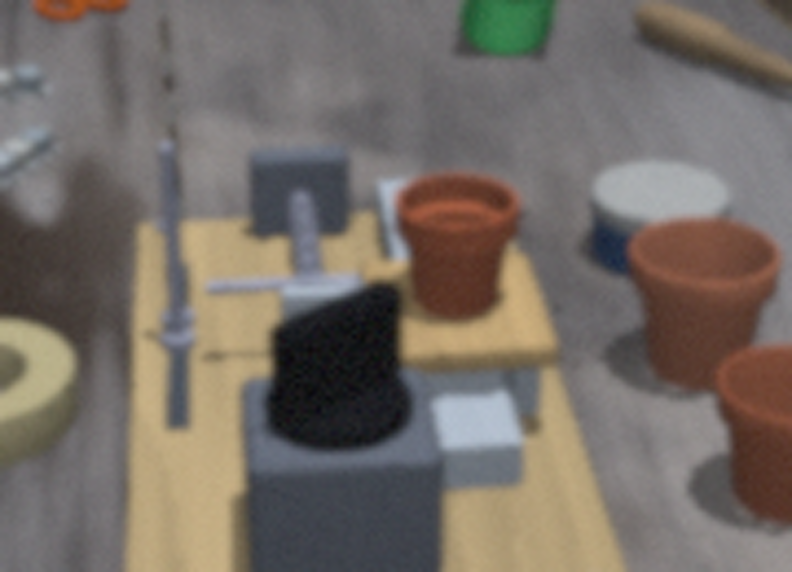

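View pics/t1.png

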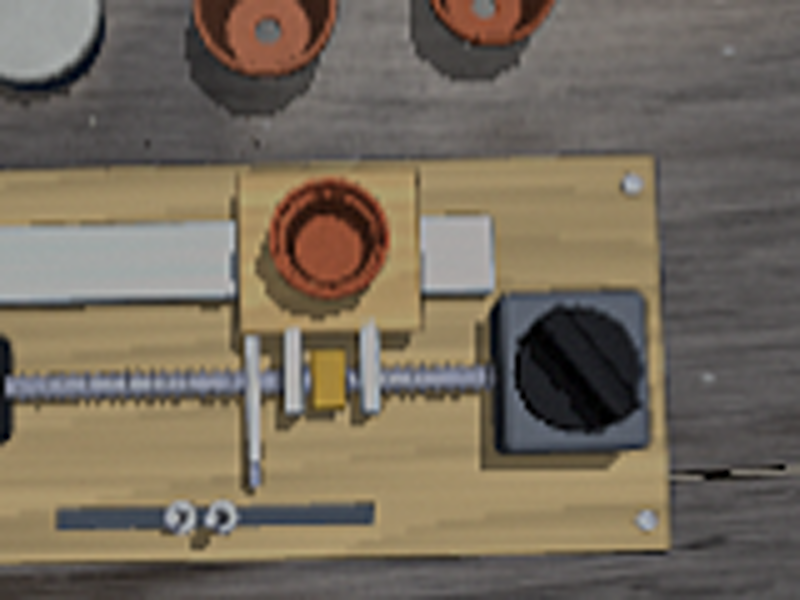

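View pics/top0.png

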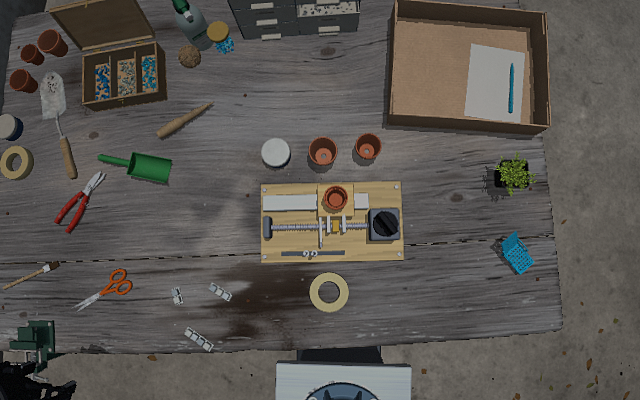

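View pics/side0.png

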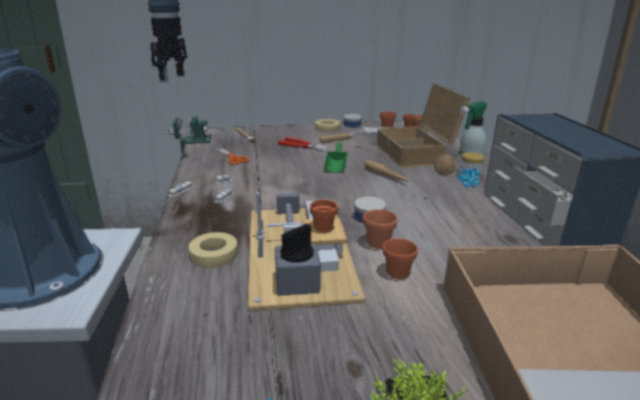

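```bash
python3 - <<'E'
import cv2
a=cv2.imread('pics/side0.png');b=cv2.imread('pics/top0.png')
x=cv2.resize(a[185:265,245:305],None,fx=7,fy=7,interpolation=0)
y=cv2.resize(b[205:262,300:350],None,fx=7,fy=7,interpolation=0)
z=cv2.resize(b[200:250,363:408],None,fx=7,fy=7,interpolation=0)
cv2.imwrite('pics/s2.png',x);cv2.imwrite('pics/t2.png',y);cv2.imwrite('pics/t3.png',z)
E
```

```text
(no output)
```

View pics/s2.png

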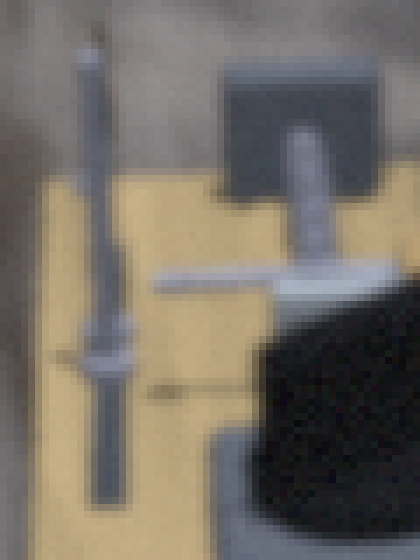

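View pics/t2.png

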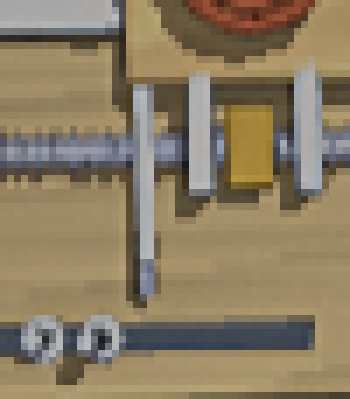

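View pics/t3.png

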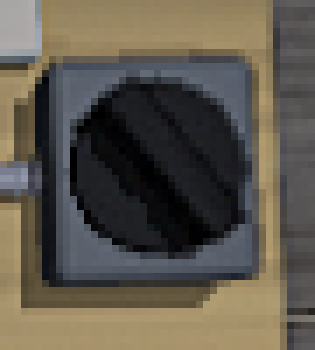

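```bash
cat >> h.py <<'E'
import pickle
def ray(s,uv):
    p=cv2.undistortPoints(np.array([[uv]],float),s['intrinsics'],s['distortion'])[0,0]
    d=s['R'].T@np.array([p[0],p[1],1]); return -s['R'].T@s['t'],d
def atz(s,uv,z):
    c,d=ray(s,uv); return c+d*(z-c[2])/d[2]
def proj(s,X):
    return cv2.projectPoints(np.array([X],float),cv2.Rodrigues(s['R'])[0],s['t'],s['intrinsics'],s['distortion'])[0][0,0]
def tri(a,b):
    (c,d),(e,f)=a,b
    k=np.linalg.lstsq(np.c_[d,-f],e-c,rcond=None)[0]
    p,q=c+d*k[0],e+f*k[1]; return (p+q)/2,np.linalg.norm(p-q)
E
python3 - <<'E'
from h import *
S=pickle.load(open('side0.pkl','rb'));T=pickle.load(open('top0.pkl','rb'))
for n,uv in (('L',(306,253.3)),('R',(314.3,253.3))):
    for b in ((257.7,192.3),):
        print(n,tri(ray(T,uv),ray(S,b)))
    for z in (0.02,):
        base=atz(T,uv,z);print(' base',base)
        for hh in(0,.055,.1):print(proj(T,base+[0,0,hh]),proj(S,base+[0,0,hh]))
print('bedcorners',[atz(T,p,.015) for p in((270+632/5,150+182/5),(270+647/5,150+520/5))])
# knob skirt/bar
sk=(363+160/7,200+165/7)
for z in(.06,.08,.1):print(z,atz(T,sk,z),proj(S,atz(T,sk,z)))
print('ptr',tri(ray(T,(300+148/7,205+295/7)),ray(S,(245+152/7,185+285/7))))
b=pickle.load(open('top0.pkl','rb'))['frame'][:,:,::-1]
cv2.imwrite('pics/t4.png',cv2.resize(b[245:262,298:324],None,fx=24,fy=24,interpolation=2))
E
```

```text
L (array([0.41094559, 0.08657341, 0.10706091]), np.float64(0.0012187124772620195))
 base [0.40919804 0.09251113 0.02      ]
[306.  253.3] [259.02797816 230.24698031]
[304.28333695 253.58006923] [257.527931   205.89792681]
[302.71131133 253.83635302] [256.25703528 184.97141028]
R (array([0.41188028, 0.06854395, 0.11514726]), np.float64(0.0019175486024795576))
 base [0.4097325  0.07303572 0.02      ]
[314.3 253.3] [258.8685061  235.00487424]
[313.0990176  253.58125848] [257.3294781  210.29975479]
[311.99905677 253.83876258] [256.02423847 189.04209057]
bedcorners [array([ 0.57329093, -0.11900651,  0.015     ]), array([ 0.41283344, -0.12668877,  0.015     ])]
0.06 [ 0.48071082 -0.08838534  0.06      ] [296.75021005 261.30009116]
0.08 [ 0.47938935 -0.08578551  0.08      ] [295.67023969 250.05961398]
0.1 [ 0.47806788 -0.08318567  0.1       ] [294.57203363 238.60611267]
ptr (array([0.4257732 , 0.05653971, 0.04934776]), np.float64(0.00271889938631123))
```

View pics/t4.png

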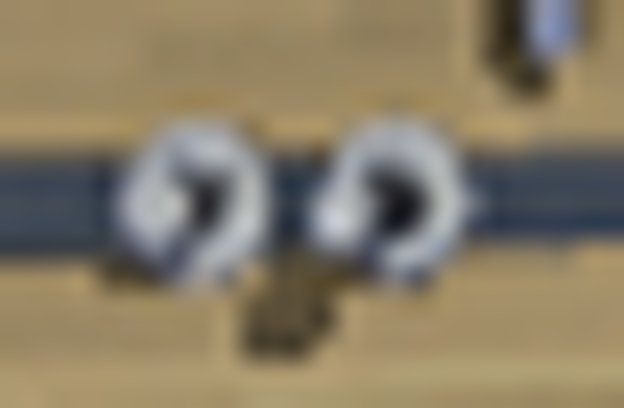

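```bash
python3 - <<'E'
from h import *
S=pickle.load(open('side0.pkl','rb'));T=pickle.load(open('top0.pkl','rb'))
def f(im,g):
    return np.clip(255*(im/90.)**g,0,255).astype(np.uint8)
b=T['frame'][:,:,::-1];a=S['frame'][:,:,::-1]
cv2.imwrite('pics/t5.png',cv2.resize(f(b[205:243,368:404],.6),None,fx=16,fy=15,interpolation=2))
cv2.imwrite('pics/s5.png',cv2.resize(f(a[218:300,270:325],.6),None,fx=7,fy=7,interpolation=2))
l,r=[atz(T,(270+u/5,150+v/5),.015) for u,v in((57,518),(375,513))];d=r-l;print('strip',l,r,np.degrees(np.arctan2(d[0],-d[1])))
l,r=[atz(T,(270+u/5,150+v/5),.015) for u,v in((0,562),(665,549))];d=r-l;print('edge',np.degrees(np.arctan2(d[0],-d[1])))
print('tall',tri(ray(T,(311.8,254)),ray(S,(257.7,192.0))))
E
```

```text
strip [0.40675879 0.15108738 0.015     ] [0.41318369 0.00110754 0.015     ] 2.452958911205736
edge 2.6000834655988636
tall (array([0.41088774, 0.07390773, 0.11335401]), np.float64(0.00320247704828336))
```

View pics/t5.png

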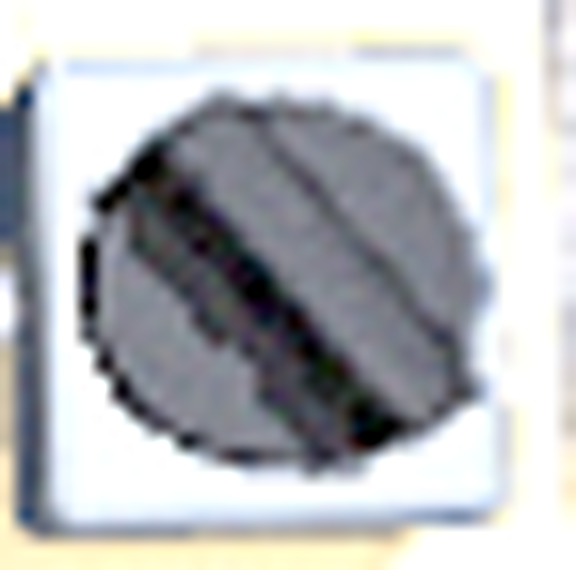

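View pics/s5.png

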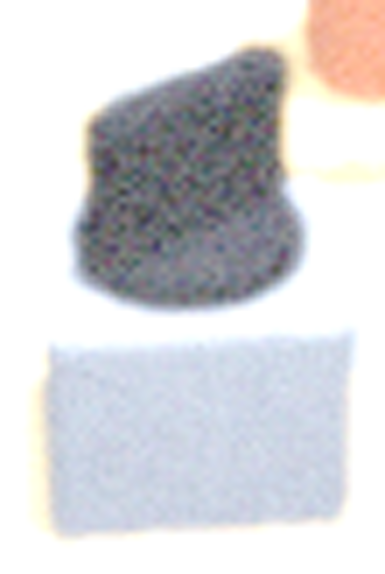

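```bash
python3 - <<'E'
from h import *
S=pickle.load(open('side0.pkl','rb'));T=pickle.load(open('top0.pkl','rb'))
P=lambda u,v:(368+u/16-.5,205+v/15-.5)
Q=lambda u,v:(270+u/7-.5,218+v/7-.5)
print('top',tri(ray(T,P(312,268)),ray(S,Q(183,90))))
print('skirt',tri(ray(T,P(285,282)),ray(S,Q(190,235))))
for z in(.1,.11,.12):
    a,b=atz(T,P(200,132),z),atz(T,P(425,405),z);d=a-b
    print(z,a,b,np.linalg.norm(d),np.degrees(np.arctan2(d[1],d[0])), atz(T,P(312,268),z), atz(T,P(285,282),z-.038))
for n,uv in(('far',Q(268,55)),('near',Q(95,125))):
    print(n,atz(S,uv,.11))
from scipy.spatial.transform import Rotation as R
s=bot.state();M=R.from_quat(s['tool_rot']).as_matrix();print(M.round(3),s['ee_pos'],np.degrees(np.arctan2(M[1,1],M[0,1])),s['time'])
E
```

```text
top (array([ 0.4798586 , -0.08359482,  0.11530796]), np.float64(0.0003955383234444916))
skirt (array([ 0.48054251, -0.08490558,  0.07743559]), np.float64(0.0008178952421557277))
0.1 [ 0.49998879 -0.07037827  0.1       ] [ 0.46140113 -0.10096287  0.1       ] 0.049238450728598906 38.40036528667211 [ 0.48071922 -0.08563022  0.1       ] [ 0.48116269 -0.08689532  0.062     ]
0.11 [ 0.49907219 -0.06922784  0.11      ] [ 0.46093493 -0.09945546  0.11      ] 0.04866374065662703 38.4003652866721 [ 0.48002754 -0.08430177  0.11      ] [ 0.48049542 -0.08560914  0.072     ]
0.12 [ 0.4981556  -0.06807741  0.12      ] [ 0.46046873 -0.09794805  0.12      ] 0.04808903058465515 38.40036528667209 [ 0.47933585 -0.08297332  0.12      ] [ 0.47982816 -0.08432297  0.082     ]
far [ 0.50072248 -0.05849634  0.11      ]
near [ 0.4598998  -0.08895797  0.11      ]
[[-0.959  0.283 -0.   ]
 [ 0.283  0.959 -0.   ]
 [ 0.    -0.    -1.   ]] [0.16261652 0.55151364 0.25025539] 73.56880452715214 0.5
```

```bash
cat >> h.py <<'E'
from scipy.spatial.transform import Rotation as R
def plan(goal,yaw,maxd=55,maxr=10.4,n=5):
    s=bot.state();M=R.from_quat(s['tool_rot']).as_matrix();p=s['ee_pos'].copy()
    print(s['time'],p.round(4),'yaw',np.degrees(np.arctan2(M[1,1],M[0,1])).round(2),'tilt',M[:,2].round(4),s['gripper_width'],s['ft_force'].round(1))
    Mg=R.from_euler('z',yaw,degrees=True).as_matrix()@np.array([[0,1,0],[1,0,0],[0,0,-1.]])  # y axis at yaw
    Mg=np.column_stack([np.cross([np.cos(np.radians(yaw)),np.sin(np.radians(yaw)),0],[0,0,-1]),[np.cos(np.radians(yaw)),np.sin(np.radians(yaw)),0],[0,0,-1]])
    for i in range(n):
        d=np.array(goal)-p; L=np.linalg.norm(d)*1e3
        k=max(1,np.ceil(L/maxd)); rv=np.degrees(R.from_matrix(M.T@Mg).as_rotvec()); k=max(k,np.ceil(np.abs(rv).max()/maxr))
        t=(M.T@d*1e3/k).round(1); r=(rv/k).round(2)
        print({'turn':r.tolist(),'translation':t.tolist()})
        p=p+M@t/1e3; M=M@R.from_rotvec(r,degrees=True).as_matrix()
E
python3 -c "
from h import *
plan([.48,-.084,.22],-51.6)"
```

```text
0.5 [0.1626 0.5515 0.2503] yaw 73.57 tilt [-0.e+00 -1.e-04 -1.e+00] 0.08523427748859404 [-0.8  0.2  0.2]
{'turn': [-0.0, 0.0, 9.63], 'translation': [-37.2, -40.0, 2.3]}
{'turn': [-0.0, 0.0, 9.63], 'translation': [-43.4, -33.2, 2.3]}
{'turn': [-0.0, 0.0, 9.63], 'translation': [-48.4, -25.5, 2.3]}
{'turn': [-0.0, 0.0, 9.63], 'translation': [-51.9, -17.0, 2.3]}
{'turn': [-0.0, 0.0, 9.63], 'translation': [-54.0, -8.1, 2.3]}
```

Emit:
send_rows(plan=[{"turn": [0, 0, 9.6], "translation": [-37, -40, 2], "gripper": 85}, {"turn": [0, 0, 9.6], "translation": [-43, -33, 2], "gripper": 85}, {"turn": [0, 0, 9.6], "translation": [-48, -25, 2], "gripper": 85}, {"turn": [0, 0, 9.6], "translation": [-52, -17, 2], "gripper": 85}, {"turn": [0, 0, 9.6], "translation": [-54, -8, 2], "gripper": 85}])

```text
time: 1.12
ee_pos: [0.2845, 0.3037, 0.2403]
tool_rot: [0.541, 0.841, 0.002, 0.001]
ft_force: [1.2, 0.3, 0.2]
gripper_width: 0.0854
```

```bash
python3 -c "
from h import *
plan([.48,-.084,.22],-51.6)"
```

```text
1.125 [0.2845 0.3037 0.2403] yaw 24.48 tilt [ 0.0028  0.0021 -1.    ] 0.08540310219862075 [1.2 0.3 0.2]
{'turn': [0.02, -0.02, 9.51], 'translation': [-54.2, 2.1, 2.5]}
{'turn': [0.02, -0.02, 9.51], 'translation': [-53.1, 11.1, 2.5]}
{'turn': [0.02, -0.02, 9.51], 'translation': [-50.6, 19.7, 2.5]}
{'turn': [0.02, -0.02, 9.51], 'translation': [-46.6, 27.8, 2.6]}
{'turn': [0.02, -0.02, 9.51], 'translation': [-41.4, 35.1, 2.5]}
```

Emit:
send_rows(plan=[{"turn": [0, 0, 9.5], "translation": [-54, 2, 2], "gripper": 85}, {"turn": [0, 0, 9.5], "translation": [-53, 11, 2], "gripper": 85}, {"turn": [0, 0, 9.5], "translation": [-51, 20, 2], "gripper": 85}, {"turn": [0, 0, 9.5], "translation": [-47, 28, 2], "gripper": 85}, {"turn": [0, 0, 9.5], "translation": [-41, 35, 2], "gripper": 85}])

```text
time: 1.75
ee_pos: [0.4076, 0.0517, 0.2322]
tool_rot: [0.841, 0.54, 0.005, 0.001]
ft_force: [1.0, 1.1, -0.5]
gripper_width: 0.0847
```

```bash
python3 -c "
from h import *
plan([.48,-.084,.2],-51.6)"
```

```text
1.75 [0.4076 0.0517 0.2322] yaw -24.6 tilt [ 0.0104  0.0032 -0.9999] 0.0847143283166295 [ 1.   1.1 -0.5]
{'turn': [0.12, -0.17, 9.0], 'translation': [-31.2, 40.7, 10.8]}
{'turn': [0.12, -0.17, 9.0], 'translation': [-24.4, 45.1, 10.9]}
{'turn': [0.12, -0.17, 9.0], 'translation': [-17.0, 48.3, 10.8]}
{'turn': [-0.0, -0.0, 0.0], 'translation': [0.0, -0.0, -0.0]}
{'turn': [-0.0, -0.0, 0.0], 'translation': [0.0, -0.0, -0.0]}
```

Emit:
send_rows(plan=[{"turn": [0.2, -0.3, 9], "translation": [-31, 41, 11], "gripper": 85}, {"turn": [0.2, -0.3, 9], "translation": [-24, 45, 11], "gripper": 85}, {"turn": [0, 0, 9], "translation": [-17, 48, 11], "gripper": 85}, {"turn": [0, 0, 0], "translation": [0, 0, 0], "gripper": 85}, {"turn": [0, 0, 0], "translation": [0, 0, 0], "gripper": 85}])

```text
time: 2.38
ee_pos: [0.4826, -0.0928, 0.1997]
tool_rot: [0.948, 0.318, 0.001, 0.002]
ft_force: [-0.5, 0.2, 0.2]
gripper_width: 0.0849
```

```bash
python3 -c "
from h import *
plan([.48,-.084,.104],-51.6,maxd=30)"
```

```text
2.375 [ 0.4826 -0.0928  0.1997] yaw -52.95 tilt [ 0.0022 -0.0025 -1.    ] 0.08488727273237164 [-0.5  0.2  0.2]
{'turn': [0.05, -0.0, -0.34], 'translation': [0.8, -2.2, 23.9]}
{'turn': [0.05, -0.0, -0.34], 'translation': [0.8, -2.2, 23.9]}
{'turn': [0.04, -0.01, -0.33], 'translation': [0.8, -2.2, 24.0]}
{'turn': [0.05, -0.0, -0.34], 'translation': [0.8, -2.2, 23.9]}
{'turn': [-0.0, -0.0, 0.0], 'translation': [0.0, 0.0, 0.0]}
```

Emit:
send_rows(plan=[{"turn": [0, 0, -0.7], "translation": [2, -5, 10], "gripper": 85}, {"turn": [0, 0, -0.7], "translation": [1, -4, 22], "gripper": 85}, {"turn": [0, 0, 0], "translation": [0, 0, 30], "gripper": 85}, {"turn": [0, 0, 0], "translation": [0, 0, 25], "gripper": 85}, {"turn": [0, 0, 0], "translation": [0, 0, 5], "gripper": 85}])

```text
time: 3.0
ee_pos: [0.4783, -0.0772, 0.1058]
tool_rot: [0.942, 0.336, 0.002, 0.002]
ft_force: [0.6, -0.6, 0.2]
gripper_width: 0.0851
```

```bash
python3 -c "
from h import *
plan([.48,-.084,.104],-51.6,maxd=30,n=1)
snap('top','top1.png');snap('side','side1.png')
a=cv2.imread('pics/side1.png');b=cv2.imread('pics/top1.png')
cv2.imwrite('pics/j1.png',np.hstack([cv2.resize(a[190:290,250:350],(400,400)),cv2.resize(b[180:280,340:440],(400,400))]))"
```

```text
3.0 [ 0.4783 -0.0772  0.1058] yaw -50.78 tilt [ 0.0052 -0.0027 -1.    ] 0.08514088832636513 [ 0.6 -0.6  0.2]
{'turn': [0.31, -0.13, 0.82], 'translation': [-3.0, 6.4, 1.8]}
```

View pics/j1.png

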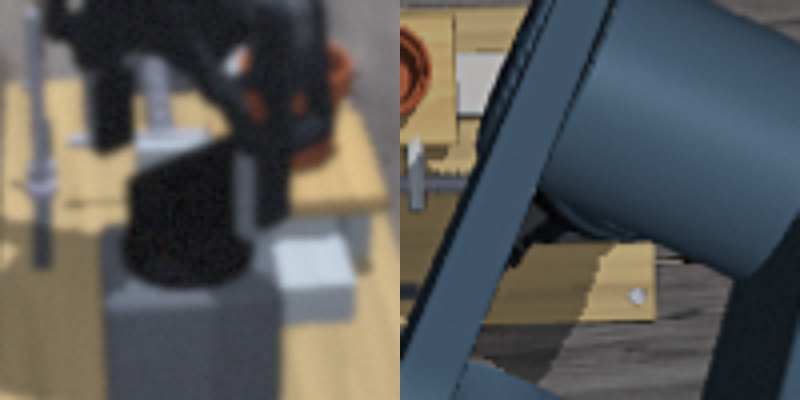

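Emit:
send_rows(plan=[{"turn": [0.3, 0, 0.8], "translation": [-3, 6, 1], "gripper": 85}, {"turn": [0, 0, 0], "translation": [0, 0, 0], "gripper": 85}, {"turn": [0, 0, 0], "translation": [0, 0, 0], "gripper": 40}, {"turn": [0, 0, 0], "translation": [0, 0, 0], "gripper": 20}, {"turn": [0, 0, 0], "translation": [0, 0, 0], "gripper": 20}], force=25)

```text
time: 3.72
ee_pos: [0.4831, -0.0856, 0.1094]
tool_rot: [0.944, 0.329, 0.004, 0.002]
ft_force: [0.0, -0.2, -0.4]
gripper_width: 0.032
```

```bash
python3 -c "
from h import *
plan([.48,-.084,.104],-51.6,maxd=30,n=1)"
```

```text
3.725 [ 0.4831 -0.0856  0.1094] yaw -51.63 tilt [ 0.0093 -0.0017 -1.    ] 0.032015921035758635 [ 0.  -0.2 -0.4]
{'turn': [0.41, -0.36, -0.03], 'translation': [-1.5, -3.2, 5.4]}
```

Emit:
send_rows(plan=[{"turn": [0.4, -0.4, 0], "translation": [-1, -3, 6], "gripper": 32}, {"turn": [0, 0, 0], "translation": [0, 0, 0], "gripper": 20}, {"turn": [0, 0, 0], "translation": [0, 0, 0], "gripper": 10}, {"turn": [0, 0, 0], "translation": [0, 0, 0], "gripper": 10}, {"turn": [0, 0, 0], "translation": [0, 0, 0], "gripper": 10}], force=30)

```text
time: 4.35
ee_pos: [0.4799, -0.0831, 0.1031]
tool_rot: [0.944, 0.329, -0.001, -0.001]
ft_force: [-0.1, 1.1, -0.2]
gripper_width: 0.0134
```

```bash
python3 -c "
from h import *
plan([.48,-.084,.104],-51.6,maxd=30,n=1)
print(bot.state()['wrist_torque'])"
```

```text
4.35 [ 0.4799 -0.0831  0.1031] yaw -51.62 tilt [-2.5e-03  6.0e-04 -1.0e+00] 0.013362796768044494 [-0.1  1.1 -0.2]
{'turn': [-0.11, 0.09, -0.02], 'translation': [-0.5, 0.8, -0.9]}
[-0.15171277  0.02856962 -0.01891336]
```

Gripped at 13.4 mm on the 14 mm bar. Now clockwise (tool +z).

Emit:
send_rows(plan=[{"turn": [0, 0, 8], "translation": [0, 0, 0], "gripper": 5}, {"turn": [0, 0, 8], "translation": [0, 0, 0], "gripper": 5}, {"turn": [0, 0, 8], "translation": [0, 0, 0], "gripper": 5}, {"turn": [0, 0, 8], "translation": [0, 0, 0], "gripper": 5}, {"turn": [0, 0, 8], "translation": [0, 0, 0], "gripper": 5}], force=40)

```text
time: 4.97
ee_pos: [0.4799, -0.0832, 0.1031]
tool_rot: [1.0, -0.024, -0.001, 0.0]
ft_force: [-0.8, -0.1, 1.1]
gripper_width: 0.0134
```

```bash
python3 -c "
from h import *
plan([.48,-.084,.103],-105,maxd=30,n=2)
print(bot.state()['wrist_torque'])
snap('top','top2.png');snap('side','side2.png')
a=cv2.imread('pics/side2.png');b=cv2.imread('pics/top2.png')
cv2.imwrite('pics/j2.png',np.hstack([cv2.resize(a[180:280,240:340],(400,400)),cv2.resize(b[180:280,300:400],(400,400))]))"
```

```text
4.975 [ 0.4799 -0.0832  0.1031] yaw -92.74 tilt [-0.0027 -0.     -1.    ] 0.013399071717502941 [-0.8 -0.1  1.1]
{'turn': [0.01, 0.08, 6.13], 'translation': [0.1, 0.4, 0.1]}
{'turn': [0.02, 0.07, 6.13], 'translation': [0.1, 0.4, 0.0]}
[0.0350002  0.0755444  0.17164266]
```

View pics/j2.png

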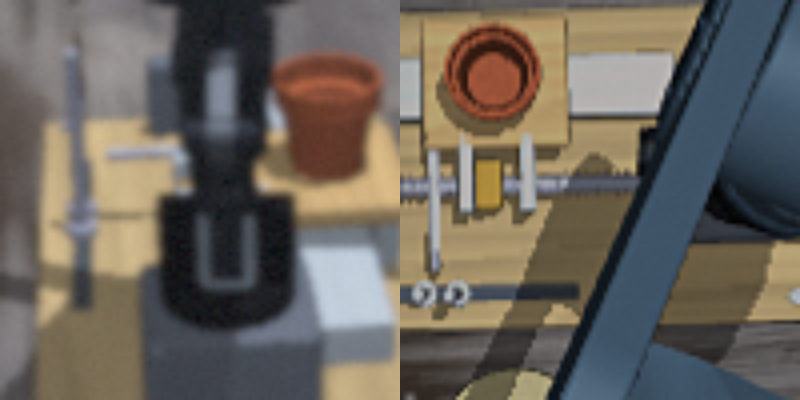

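```bash
python3 - <<'E'
from h import *
T=optics.snapshot('top')
b=T['frame'][:,:,::-1]
cv2.imwrite('pics/t6.png',cv2.resize(b[222:260,295:335],None,fx=16,fy=15,interpolation=2))
E
```

```text
(no output)
```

View pics/t6.png

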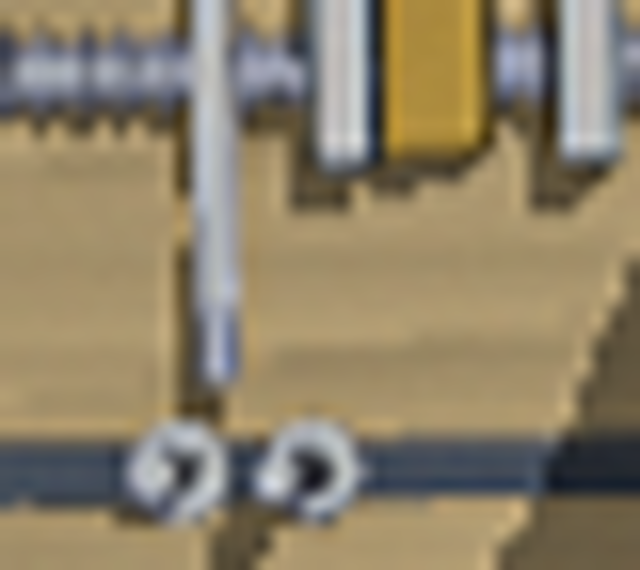

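```bash
python3 - <<'E'
from h import *
S=pickle.load(open('side0.pkl','rb'));T=pickle.load(open('top0.pkl','rb'))
yax=np.array([-.0445,.999,0])
tall=tri(ray(T,(311.8,254)),ray(S,(257.7,192.0)))[0]
# base of tall
tb=atz(T,(295+312/16-.5,222+470/15-.5),.018)
print(tall@yax,tb@yax)
for n,uv,sv in(('old',(300+148/7-.5,205+295/7-.5),(245+152/7-.5,185+285/7-.5)),('now',(308.25,246.8),(267.1,218.3))):
    X,e=tri(ray(T,uv),ray(S,sv)); print(n,X,e,X@yax,[ (atz(T,uv,z)@yax).round(4) for z in(.03,.04,.05,.06)])
def nx(u,z):return (atz(T,(295+u/16-.5,227),z)@yax).round(4)
for z in (.05,.06):print('lugL inner,nutL,nutR,lugR inner',[nx(u,z) for u in(370,385,487,560)])
E
```

```text
0.05554931318481357 0.055513374884142826
old [0.42583945 0.05762906 0.04992476] 0.0006520800655149141 0.0386215781877097 [np.float64(0.0393), np.float64(0.0389), np.float64(0.0386), np.float64(0.0383)]
now [0.42575359 0.08583344 0.05018582] 0.00269128874062809 0.06680156921128426 [np.float64(0.0681), np.float64(0.0674), np.float64(0.0668), np.float64(0.0662)]
lugL inner,nutL,nutR,lugR inner [np.float64(0.0447), np.float64(0.0426), np.float64(0.028), np.float64(0.0176)]
lugL inner,nutL,nutR,lugR inner [np.float64(0.0443), np.float64(0.0422), np.float64(0.0278), np.float64(0.0175)]
```

Emit:
send_rows(plan=[{"turn": [0, 0, 2], "translation": [0, 0, 0], "gripper": 5}, {"turn": [0, 0, 0], "translation": [0, 0, 0], "gripper": 5}, {"turn": [0, 0, 0], "translation": [0, 0, 0], "gripper": 5}, {"turn": [0, 0, 0], "translation": [0, 0, 0], "gripper": 5}, {"turn": [0, 0, -5], "translation": [0, 0, 0], "gripper": 5}])

```text
time: 5.75
ee_pos: [0.4799, -0.0832, 0.1031]
tool_rot: [1.0, 0.008, -0.001, -0.0]
ft_force: [-1.0, 0.4, 1.3]
gripper_width: 0.0135
```

Emit:
send_rows(plan=[{"turn": [0, 0, -5], "translation": [0, 0, 0], "gripper": 5}, {"turn": [0, 0, -5], "translation": [0, 0, 0], "gripper": 5}, {"turn": [0, 0, -5], "translation": [0, 0, 0], "gripper": 5}, {"turn": [0, 0, -5], "translation": [0, 0, 0], "gripper": 5}, {"turn": [0, 0, 0], "translation": [0, 0, 0], "gripper": 5}])

```text
time: 6.38
ee_pos: [0.4799, -0.0831, 0.1031]
tool_rot: [0.982, 0.187, -0.001, -0.001]
ft_force: [-1.3, 0.9, 1.5]
gripper_width: 0.0133
```

```bash
cat > m.py <<'E'
from h import *
import sys
plan([.48,-.084,.103],-64,maxd=30,n=1)
T=optics.snapshot('top')
b=T['frame'][:,:,::-1]
cv2.imwrite('pics/%s.png'%sys.argv[1],cv2.resize(b[222:260,295:335],None,fx=16,fy=15,interpolation=2))
E
python3 m.py t7
```

```text
6.375 [ 0.4799 -0.0831  0.1031] yaw -68.43 tilt [-2.5e-03  6.0e-04 -1.0e+00] 0.013330130449982405 [-1.3  0.9  1.5]
{'turn': [-0.09, 0.12, -4.43], 'translation': [-0.3, 0.9, 0.1]}
```

View pics/t7.png

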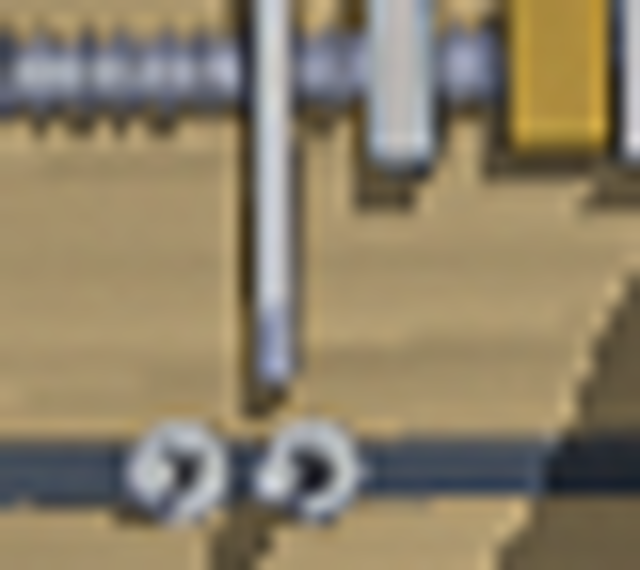

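Emit:
send_rows(plan=[{"turn": [0, 0, -2.3], "translation": [0, 0, 0], "gripper": 5}, {"turn": [0, 0, -2.3], "translation": [0, 0, 0], "gripper": 5}, {"turn": [0, 0, 0], "translation": [0, 0, 0], "gripper": 5}, {"turn": [0, 0, 0], "translation": [0, 0, 0], "gripper": 5}, {"turn": [0, 0, 0], "translation": [0, 0, 0], "gripper": 5}])

```text
time: 7.05
ee_pos: [0.4799, -0.0831, 0.1031]
tool_rot: [0.975, 0.223, -0.001, -0.001]
ft_force: [-0.9, 0.9, 0.8]
gripper_width: 0.0131
```

```bash
python3 m.py t8
```

```text
7.05 [ 0.4799 -0.0831  0.1031] yaw -64.17 tilt [-2.5e-03  5.0e-04 -1.0e+00] 0.013068689392870793 [-0.9  0.9  0.8]
{'turn': [-0.09, 0.12, -0.17], 'translation': [-0.3, 0.8, 0.1]}
```

View pics/t8.png

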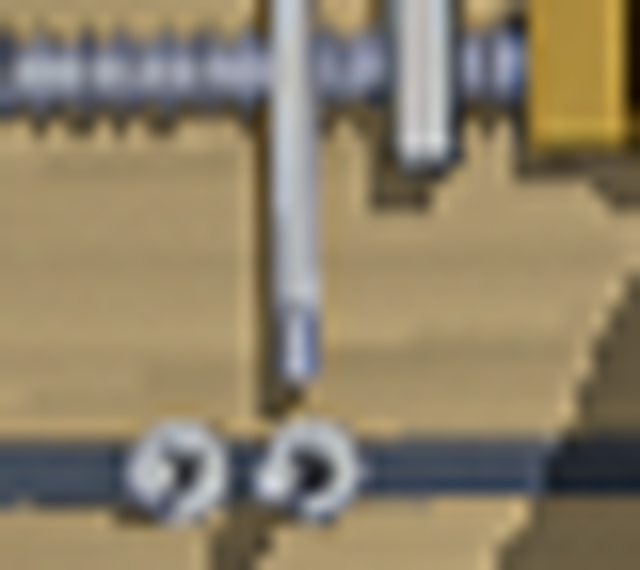

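Emit:
send_rows(plan=[{"turn": [0, 0, 0], "translation": [0, 0, 0], "gripper": 20}, {"turn": [0, 0, 0], "translation": [0, 0, 0], "gripper": 40}, {"turn": [0, 0, 0], "translation": [0, 0, 0], "gripper": 60}, {"turn": [0, 0, 0], "translation": [0, 0, 0], "gripper": 60}, {"turn": [0, 0, 0], "translation": [0, 0, 0], "gripper": 60}])

```text
time: 7.72
ee_pos: [0.48, -0.0832, 0.1029]
tool_rot: [0.975, 0.223, -0.001, -0.001]
ft_force: [-0.4, 0.3, -0.1]
gripper_width: 0.0597
```

```bash
python3 -c "
from h import *
plan([.48,-.084,.103],-64,maxd=30,n=1)"
```

```text
7.725 [ 0.48   -0.0832  0.1029] yaw -64.23 tilt [-2.4e-03  6.0e-04 -1.0e+00] 0.05971051266121046 [-0.4  0.3 -0.1]
{'turn': [-0.09, 0.11, -0.23], 'translation': [-0.3, 0.7, -0.1]}
```

Released; straight up, then sideways away from the slide for a clear look.

Emit:
send_rows(plan=[{"turn": [0, 0, 0], "translation": [0, 0, -20], "gripper": 60}, {"turn": [0, 0, 0], "translation": [0, 0, -30], "gripper": 60}, {"turn": [0, 0, 0], "translation": [0, 0, -40], "gripper": 60}, {"turn": [0, 0, 0], "translation": [0, 0, -30], "gripper": 60}, {"turn": [0, 0, 0], "translation": [0, 0, 0], "gripper": 60}])

```text
time: 8.35
ee_pos: [0.4797, -0.0831, 0.2257]
tool_rot: [0.975, 0.223, -0.002, -0.001]
ft_force: [0.5, -0.2, -0.3]
gripper_width: 0.06
```

Emit:
send_rows(plan=[{"turn": [0, 0, 0], "translation": [10, 30, 0], "gripper": 60}, {"turn": [0, 0, 0], "translation": [10, 40, 0], "gripper": 60}, {"turn": [0, 0, 0], "translation": [5, 30, 0], "gripper": 60}, {"turn": [0, 0, 0], "translation": [0, 0, 0], "gripper": 60}, {"turn": [0, 0, 0], "translation": [0, 0, 0], "gripper": 60}])

```text
time: 8.98
ee_pos: [0.5445, -0.1622, 0.2186]
tool_rot: [0.975, 0.223, -0.005, -0.004]
ft_force: [-0.4, -0.1, 0.2]
gripper_width: 0.0601
```

```bash
python3 m.py t9; python3 - <<'E'
from h import *
snap('top','top9.png');snap('side','side9.png')
a=cv2.imread('pics/side9.png');b=cv2.imread('pics/top9.png')
cv2.imwrite('pics/j9.png',np.hstack([cv2.resize(a[180:280,240:340],(400,400)),cv2.resize(b[180:280,300:400],(400,400))]))
s=bot.state();print(s['time'],s['ee_pos'],s['joint_velocities'].round(3))
E
```

```text
8.975 [ 0.5445 -0.1622  0.2186] yaw -64.2 tilt [-0.0114  0.0058 -0.9999] 0.060113865709563445 [-0.4 -0.1  0.2]
{'turn': [-0.1, 0.07, -0.03], 'translation': [-3.8, -16.2, 19.5]}
9.125 [ 0.54478355 -0.16207334  0.21964657] [-0.    -0.006 -0.006  0.001  0.002  0.001]
```

View pics/t9.png

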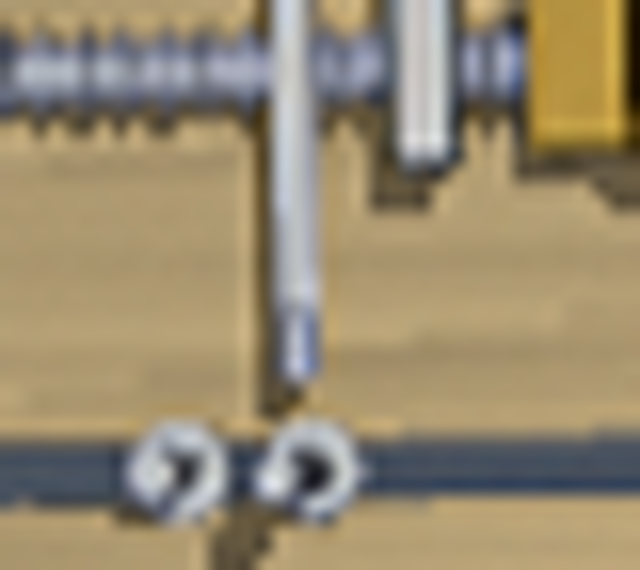

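View pics/j9.png

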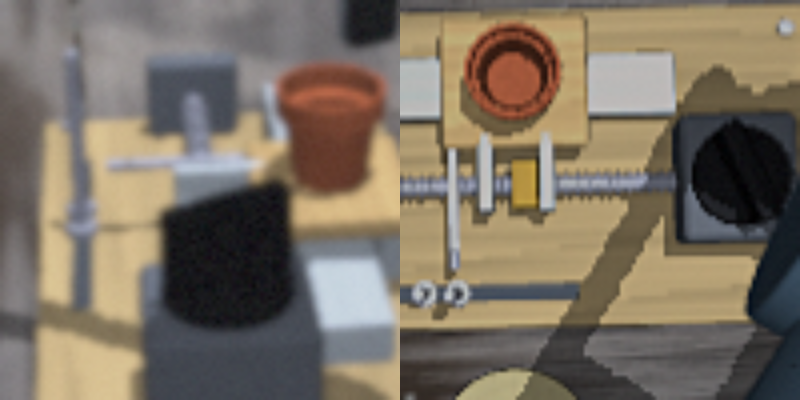

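```bash
python3 -c "
from h import *
print(hand_in())"
```

```text
the job is handed in; nothing more can be done
None
```

I wound the carriage past the tall post and back using only the knob, let go, and handed the job in at about 9.1 s. `hand_in()` gave no verdict, so what follows is my own measurement.

**What I did:** I gripped the knob's bar (fingers stopped at 13.4 mm on the 14 mm bar). I turned it about 41° clockwise and held it while I measured, then about 2° more. I then turned it back about 30° counter-clockwise, opened the gripper, lifted straight up and moved clear.

**Last checks:**
- **Past the post:** the pointer was about 11 mm past the tall post at the first stop, so the 6 mm needed was met.
- **In line:** after the return it stood about 0.2 mm from the tall post along the slide. That was measured from the top camera, and the calibration is only good to about 2 mm. The picture taken after release looked the same.
- **Nut:** in the top view the brass nut lies against the knob-side lug with no visible gap. I judged this from the picture and did not measure it.
- **Arm:** it was clear of everything and at rest.

**A disagreement on which post is taller:** matching the two cameras gave a lower mismatch for the left post (1.2 mm against 1.9–3.2 mm for the right). I still took the right-hand post, nearer the knob, as the tall one. The height from the side view, the lean seen from above and the shadow lengths all pointed to it. I did not get a separate confirmation from the finder in the top view.

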